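# Test-run the sander on the workpiece

### The arm

A 7-joint arm with a two-finger parallel gripper is mounted at the origin on the work surface; the furniture and walls round the work are solid. World frame = base frame: x ahead of the robot, y to its left, z up, the work surface at z = 0. Lengths are in m, angles in rad, forces in N, time in s.
With the tool pointing down it reaches from about 0.425 to 0.925 m from the base axis. Payload 6.8 kg.
Tool frame: the origin (TCP) lies on the mounting face of the last link; the fingertips stand 173 mm ahead of it and the grasp point (between the pads) lies 155 mm ahead of it; z points along the fingers, y is the line along which they close (so a half turn about z gives the same grasp; the last joint's range is limited). The gripper opens to 85 mm and grips with 20 to 120 N. Pads are 22 mm wide; open, the fingers measure 114 mm over their backs; the gripper's body (76 mm by 85 mm) begins 54 mm behind the grasp point. The pads swing forward as they close: fully open they stand 13 mm farther back than shut.
Start: joints at [1.128, 0.477, 0.022, 1.555, -0.011, 1.109, -0.083], TCP at [0.222, -0.638, 0.405] pointing down, gripper open.
Joint ranges: [-2.96, 2.96], [-0.34, 2.1], [-1.41, 1.46], [0.24, 2.44], [-1.37, 4.51], [0.17, 1.92], [-2.96, 2.96]. Speed limits (rad/s): [2.39, 2.39, 3.14, 3.14, 3.14, 3.14, 3.14].

### API

Orientations are given as a unit quaternion [w, x, y, z].
In Python, from station import bot gives the robot as it stands. The module is installed in compiled form; this text tells all that it offers.
- The arm moves only by the shell command python3 -m pendant 'ROWS' [FORCE]. ROWS is JSON, a list of rows, each a list of 5 numbers: the finger opening in m, from 0 to 0.0854, then the shift along the tool's x, y, z in m, then the turn about the tool's z in degrees. In form: [[jaw, x, y, z, yaw], ...]. A call has 1 to 12 rows; each row shifts and turns the commanded pose from where the row before left it, along the tool's axes as they then stand; what a row does not reach is not made up. A row lasts 1/12 s, in which the tool goes at most 41.7 mm and 7.16 degrees, less where a joint would pass 70% of its speed; a pose out of reach is approached as far as the arm can. A call with a gripper value outside its range is refused whole. The fingers move at their own pace and stop on an object; FORCE is the grip in N (left out, the last holds). Time passes only in rows, so rows that do not move let the fingers close. It gives the time, the measured TCP pose, the force, the opening and the grip force at its end, in the units of the state.
- bot.get_obs(): the state, without advancing time (a new reading comes with each control period).
- bot.read_camera(name): name is "scene" or "top" or "wrist"; returns (picture, depth): 420x560x3 uint8, blue, green, red; 420x560 float32, m along the optical axis (not along the pixel's ray), 0 where there is no reading.
- bot.camera_model(name): a dict with "intrinsics" (3x3 intrinsics, pixels), "dist_coeffs" ([k1, k2, p1, p2, k3] as OpenCV has them; the pictures are not rectified), "R" (3x3) and "t" (3): a world point X has camera coordinates R X + t. Camera axes: x right, y down, z forward; pixel columns grow to the right and rows downward; lengths in m; the calibration is good to about 2 mm. A picture is of the moment at which its call begins: read the wrist's pose just before it. camera_model takes no time and is no camera call; for the wrist camera it gives the pose at the moment of the call.
- bot.hand_in(): hands the job in; it is judged then, once.
Trained networks look in the newest picture that a camera, given by its name, has taken for a name from the list of things; names that differ only in an ending like _2 or _b are one class to them, and where a whole thing is asked for, a point or a joint stands for the part that bears it (a point fixed in the world has none). Each returns a list of dicts, best first, with "score" (0 to 1); they miss things now and then, are a little off and sometimes report something else, mostly with a low value. They report only what shows in the picture. A call takes as long as a camera call. They do not tell look-alikes from the thing itself.
- bot.boxes_of(name, camera): "at" ([column, row] in pixels, amid what is visible of it).
- bot.trace(name, camera): "mask" (420x560 bool, what is visible of it) and "at" ([column, row] in pixels, amid what is visible of it).
- bot.pinpoint(name, camera): "at" ([column, row] in pixels: a listed point, or the origin of a listed thing).
The state is a dict: "t": time; "q": joint angles; "joint_vel": joint speeds; "joint_torque": joint torques, N m; "eef_pos": TCP position; "tool_rot": TCP orientation; "contact_force": force on the tool from outside, world axes, zero at the start; "torque": the same for the moment, N m; "gripper_width": opening from 0.0 (shut) to 1.0 (fully open); "grasp_force": force on a finger pad.
Only numpy, scipy, OpenCV 4.12 (cv2) and the standard library are available. Lean on these libraries where they do the work, as an engineer would, in place of code of your own. Each camera call takes 0.05 s, during which the arm holds its last target. There are 200 camera calls.

### The job

Test-run the orbital sander that stands on the walnut-and-resin block: press the free end of the paddle switch on its top (the end over the dust port) down lightly with the fingertips, keep it pressed for about two seconds, then let it spring back and withdraw. Do not grasp, lift, tip or shift the sander, and leave the other sander and everything else on the bench alone.

Things in the scene. Friction and masses are not known exactly. Their poses are not given: they have to be found in the camera images.
- sander_work: TARGET. Green orbital sander, 149 x 179 x 126 mm, upright on its round 150 mm pad on the resin block, 0.96 kg (varies). Origin at the pad's underside, z up; pad centre 15 mm from it along the sander's own +y; black dust port low down towards -y, to 90 mm. Housing 115 mm high. Paddle switch on top along y: hinged at y = +45 mm, free end, over the port, at y = -41 mm
- press_work (a point): the spot to press on the target's paddle: 11 mm in from its free end, midway across its 34 mm width, 126 mm above the sander's underside (157 mm above the bench). It moves down with the paddle, by 6.5 mm at full travel. Axes as the sander's
- sander_work_paddle (a joint): paddle of the target sander: 0 rad released (up), 0.087 rad fully down. A spring returns it: at the press spot about 2 N start it and about 5 N hold it fully down, where it meets a hard stop. It counts as pressed above 0.04 rad (3 mm down at the press spot)
- workpiece: the walnut-and-clear-resin block, a flat slab 190 x 374 x 31 mm, 1.6 kg, lying on the bench with its long side along its own y. Origin at the centre of its underside
- sander_spare: the other sander, the same in shape and size, standing on the bench itself; leave it alone. Origin and axes as for the target
- sander_spare_paddle (a joint): paddle of the other sander: 0 released; not to be pressed
- cork: cork sanding block, 36 x 60 x 26 mm, lying on the resin block beside the target sander; leave it alone. Origin at the centre of its underside
- tape_measure: yellow pocket tape measure standing on the bench behind the other sander, 35 x 72 x 62 mm; leave it alone. Origin at its underside
Things that resemble listed ones, but are neither listed nor needed, are in the scene too. What is shaped like the sander_work but turquoise is not meant.

How it is judged:
On the way, in this order (a step that is already met when the one before it is completed fails the run):
1. the paddle of the sander on the resin block is held pressed by the fingers for 1.5 s (value of joint sander_work_paddle above 0.04 rad and contact force between the fingers and sander_work above 0.1 N), for 1.5 s.
2. the paddle is let up again (value of joint sander_work_paddle below 0.015 rad), for 0.2 s.
At the end, for the whole second after the job is handed in: the paddle of the sander on the resin block is up again (below 0.015 rad); that sander stands upright at rest within 15 mm of its start; the resin block, cork block and tape measure within 15 mm and the other sander within 10 mm of theirs, its paddle up (value of joint each of sander_work_paddle, sander_spare_paddle below 0.015 rad and distance of each of sander_work, workpiece, cork, tape_measure from where it was at the start of the episode below 0.015 m and angle between sander_work's own z axis and vertical below 0.06 rad and linear speed of sander_work below 0.02 m/s and distance of sander_spare from where it was at the start of the episode below 0.01 m); the robot touches nothing.
It fails at once if the target sander is pressed harder than 25 N (contact force between any of the arm, the fingers and sander_work above 25 N).
It fails at once if the target sander is lifted or tipped (z of sander_work in the frame of workpiece above 0.037 m or angle between sander_work's own z axis and vertical above 0.1 rad).
It fails at once if the target sander is shifted more than 20 mm (distance of sander_work from where it was at the start of the episode above 0.02 m).
It fails at once if the other sander is touched or its paddle pressed (value of joint sander_spare_paddle above 0.02 rad or contact force between any of the arm, the fingers and sander_spare above 1 N).
It fails at once if the resin block or a bystander is shifted more than 20 mm (distance of any of workpiece, cork, tape_measure from where it was at the start of the episode above 0.02 m).
It also fails if it takes over 35 s, if anything falls off the work surface, if the arm or the gripper's body presses on something with over 40 N, if the wrist force passes 120 N, or if a joint passes its speed limit or range.

## Working session

There is one attempt and no reset: what is moved stays moved. The work goes in short steps, Python scripts to look and compute and a shell command to move; the robot and the scene stay as the last step left them, time stands still between calls to the robot, and variables do not carry over. Pictures are saved under pics/ and viewed, at most 10 in all, crops included, and the job is handed in when it is done.

```bash
mkdir -p pics; cat > h.py <<'E'
import numpy as np, cv2
from station import bot
def world(cam,px,depth):
    m=bot.camera_model(cam);K=np.array(m["intrinsics"]);d=np.array(m["dist_coeffs"])
    c,r=int(round(px[0])),int(round(px[1]))
    w=depth[max(r-2,0):r+3,max(c-2,0):c+3];z=np.median(w[w>0])
    n=cv2.undistortPoints(np.array([[px]],float),K,d)[0,0]
    return np.array(m["R"]).T@(np.array([n[0]*z,n[1]*z,z])-np.array(m["t"]))
E
python3 - <<'E'
from h import *
o=bot.get_obs();print(o["t"],o["eef_pos"],o["tool_rot"],o["contact_force"])
for c in("scene","top"):
    im,d=bot.read_camera(c);cv2.imwrite(f"pics/{c}0.png",im)
    for n in("press_work","sander_work","workpiece","cork","tape_measure"):
        for r in bot.pinpoint(n,c)[:4]:
            print(c,n,round(r["score"],2),np.round(r["at"]),np.round(world(c,r["at"],d),3))
E
```

```text
0.0 [ 0.22172414 -0.6372619   0.40373167] [-8.70889220e-04  9.86018472e-01  1.66633634e-01 -2.16359075e-04] [ 0.80610907  0.12070703 -0.45242136]
scene press_work 0.79 [146. 341.] [0.377 0.708 0.126]
scene press_work 0.7 [266. 209.] [0.495 0.209 0.158]
scene press_work 0.66 [150. 272.] [0.554 0.591 0.126]
scene sander_work 0.95 [168. 360.] [0.33  0.687 0.072]
scene sander_work 0.9 [272. 243.] [0.431 0.242 0.083]
scene sander_work 0.71 [173. 303.] [0.474 0.583 0.053]
scene workpiece 0.95 [271. 254.] [0.419 0.26  0.053]
scene cork 0.54 [235. 277.] [0.424 0.397 0.057]
scene tape_measure 0.71 [330. 178.] [ 0.556 -0.174  0.026]
top press_work 0.57 [273. 208.] [0.494 0.203 0.159]
top press_work 0.43 [154. 183.] [0.383 0.701 0.125]
top press_work 0.41 [199. 163.] [0.546 0.581 0.126]
top sander_work 0.91 [273. 226.] [0.443 0.18  0.108]
top sander_work 0.89 [203. 183.] [0.491 0.541 0.074]
top sander_work 0.65 [161. 198.] [0.341 0.645 0.119]
top workpiece 0.77 [265. 227.] [0.418 0.201 0.129]
top cork 0.56 [232. 215.] [0.424 0.367 0.053]
top tape_measure 0.76 [370. 248.] [ 0.555 -0.209  0.036]
```

View pics/scene0.png

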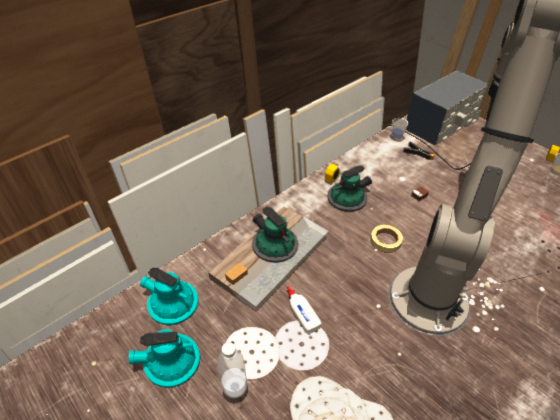

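View pics/top0.png

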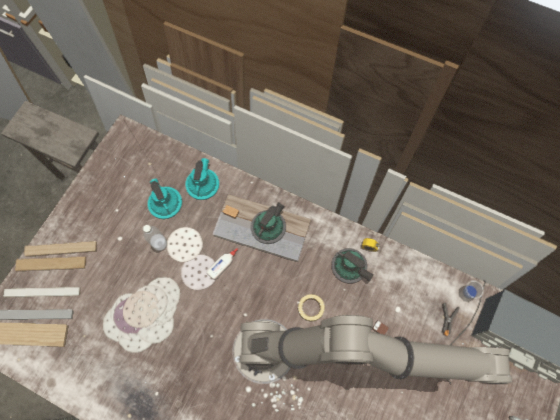

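```bash
python3 - <<'E'
import cv2
a=cv2.imread("pics/top0.png")[150:290,190:360];cv2.imwrite("pics/crop1.png",cv2.resize(a,None,fx=4,fy=4,interpolation=cv2.INTER_CUBIC))
E
```

```text
(no output)
```

View pics/crop1.png

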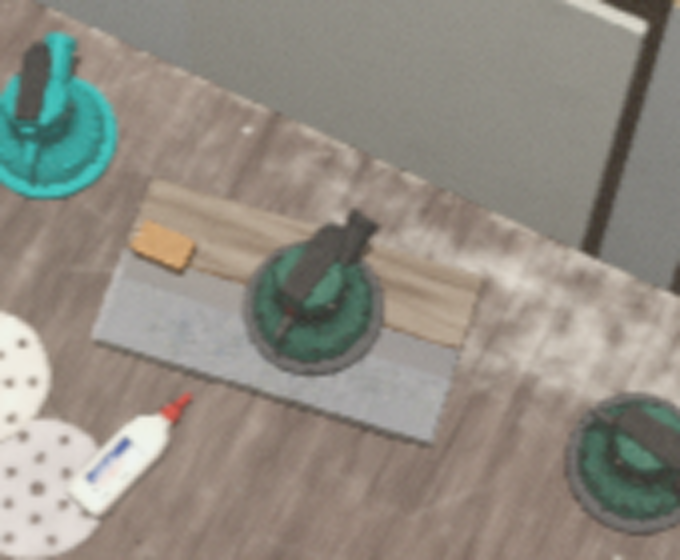

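Four candidates in the top view: a green sander on the resin block (268,226), a green one on the bare bench (348,266), and turquoise ones at (163,203) and (202,184). The crop confirms that only the first is green and stands on the walnut/resin slab, so it is the target. Its port and free paddle end point up-right, to about (278,205). The cork is at (231,212) and the tape measure at (370,243). Next I measure the paddle axis.

```bash
python3 - <<'E'
from h import *
for c in("scene","top"):
    im,d=bot.read_camera(c);m=bot.camera_model(c);R=np.array(m["R"]);t=np.array(m["t"])
    v,u=np.mgrid[0:420,0:560]
    n=cv2.undistortPoints(np.stack([u.ravel(),v.ravel()],1).astype(float)[:,None],np.array(m["intrinsics"]),np.array(m["dist_coeffs"]))[:,0]
    z=d.ravel();P=(np.c_[n*z[:,None],z]-t)@R
    k=(z>0)&(np.hypot(P[:,0]-.46,P[:,1]-.19)<.12)&(P[:,2]>.149)&(im.max(2).ravel()<75)
    Q=P[k];ce=Q.mean(0);w=np.linalg.svd(Q[:,:2]-ce[:2],full_matrices=False)[2][0]; w*=np.sign(w[0]); s=(Q[:,:2]-ce[:2])@w
    print(c,len(Q),ce.round(3),w.round(3),np.degrees(np.arctan2(w[1],w[0])),s.min().round(3),s.max().round(3),
      "press",(ce[:2]+w*(s.max()-.011)).round(3), "zr",np.percentile(Q[:,2],[5,50,95]).round(3))
    for r in bot.pinpoint("press_work",c): 
        print(np.round(r["at"],1),np.round(world(c,r["at"],d),4))
E
```

```text
scene 178 [0.459 0.213 0.158] [ 0.996 -0.093] -5.331713859557723 -0.041 0.045 press [0.493 0.21 ] zr [0.154 0.158 0.161]
[146.4 340.5] [0.3788 0.7066 0.1255]
[150.4 272.4] [0.5521 0.5905 0.1251]
[264.7 208.5] [0.5021 0.2097 0.1574]
top 3 [0.416 0.212 0.155] [0.208 0.978] 77.97665035389107 -0.009 0.007 press [0.416 0.208] zr [0.152 0.154 0.158]
[200.  163.6] [0.5458 0.5769 0.1257]
[154.7 180.9] [0.3936 0.7074 0.1232]
```

```bash
python3 -m pendant '[[0,0.04,0,0,0],[0,0.04,0,0,0],[0,0.04,0,0,0],[0,0.04,0,0,0],[0,0.04,0,0,0],[0,0.04,0,0,0],[0,0.03,-0.02,0,0],[0,0,-0.04,0,0],[0,0,-0.04,0,0],[0,0,-0.04,0,0],[0,0,-0.04,0,0],[0,0,-0.04,0,0]]'
```

```text
t: 1.8
eef_pos: [0.4037, -0.3392, 0.4047]
tool_rot: [0.0, 0.986, 0.167, 0.0]
contact_force: [0.9, 0.7, 0.6]
gripper_width: 0.003
grasp_force: 0.0
```

```bash
python3 -m pendant '[[0,0,0,0,6],[0,0,0,0,6],[0,0,0,0,6],[0,0,0,0,6],[0,0.04,0,0,0],[0,0,-0.04,0,0],[0,0,-0.04,0,0],[0,0,-0.04,0,0],[0,0,-0.04,0,0],[0,0,-0.04,0,0],[0,0,-0.04,0,0],[0,0,-0.04,0,0]]' && python3 -m pendant '[[0,0,-0.04,0,0],[0,0,-0.04,0,0],[0,0,-0.04,0,0],[0,0,-0.04,0,0],[0,0,-0.03,0,0],[0,0,0,0,0],[0,0,0,0,0],[0,0,0,0,0]]'
python3 - <<'E'
from h import *
o=bot.get_obs();print(o["eef_pos"],o["tool_rot"])
im,d=bot.read_camera("wrist");cv2.imwrite("pics/w1.png",im)
for r in bot.pinpoint("press_work","wrist"): print(r["score"],np.round(r["at"],1),np.round(world("wrist",r["at"],d),4))
m=bot.camera_model("wrist")
print(cv2.projectPoints(np.array([[.495,.208,.157]]),cv2.Rodrigues(np.array(m["R"]))[0],np.array(m["t"]),np.array(m["intrinsics"]),np.array(m["dist_coeffs"]))[0])
E
```

```text
t: 2.8
eef_pos: [0.4676, -0.0635, 0.4051]
tool_rot: [0.0, 0.999, -0.042, 0.0]
contact_force: [1.0, -0.1, -0.3]
gripper_width: 0.005
grasp_force: 0.0
t: 3.47
eef_pos: [0.4839, 0.1233, 0.4046]
tool_rot: [0.0, 0.999, -0.042, -0.0]
contact_force: [0.3, -0.2, 0.8]
gripper_width: 0.002
grasp_force: 0.0
[0.4838731  0.12332709 0.40461996] [ 3.43930038e-04  9.99110915e-01 -4.21574981e-02 -7.49092588e-05]
0.58 [166.4 211.1] [0.4982 0.2054 0.1585]
[[[164.52042244 215.15636772]]]
```

View pics/w1.png

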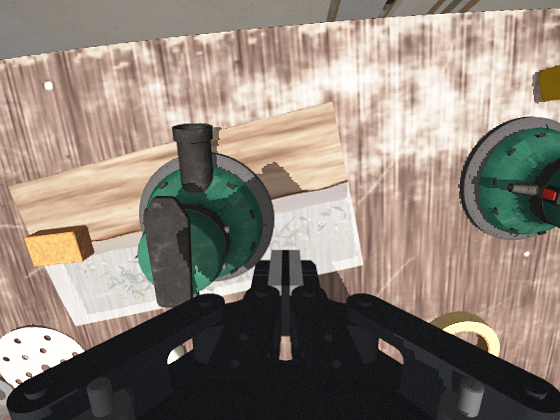

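The wrist view shows the target's paddle running from its free end at (167,197) to the hinge at (172,305), with the port at (193,130). The network's press spot (166,211) maps to (0.498, 0.2055, 0.1585), against a given height of 0.157. I move above it and partly descend.

```bash
python3 -m pendant '[[0,0.006,-0.03,0,0],[0,0,-0.03,0,0],[0,0,-0.024,0,0],[0,0,0,0.02,0],[0,0,0,0.02,0],[0,0,0,0.015,0],[0,0,0,0,0],[0,0,0,0,0],[0,0,0,0,0],[0,0,0,0,0]]'
python3 - <<'E'
from h import *
im,d=bot.read_camera("wrist");cv2.imwrite("pics/w2.png",im)
o=bot.get_obs();print(o["eef_pos"],o["contact_force"])
for r in bot.pinpoint("press_work","wrist"): print(r["score"],np.round(r["at"],1),np.round(world("wrist",r["at"],d),4))
E
```

```text
t: 4.4
eef_pos: [0.4975, 0.2069, 0.351]
tool_rot: [-0.0, 0.999, -0.043, 0.001]
contact_force: [-0.7, 0.6, -0.1]
gripper_width: -0.0
grasp_force: 0.0
[0.49739204 0.2069555  0.35096544] [ 0.37654859 -0.49529232  0.63616511]
0.67 [283.7 250.7] [0.5083 0.2071 0.1832]
0.58 [117.8 267.5] [0.4506 0.3654 0.0575]
```

View pics/w2.png

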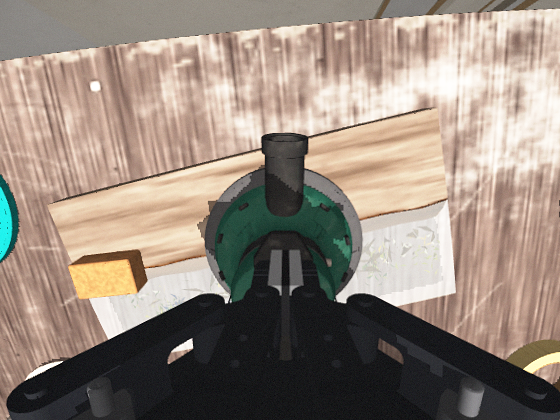

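The fingers sit centred over the paddle: its free end shows just ahead at (285,236), with the port at (285,150) in line. I descend in small steps and watch the force.

```bash
python3 -m pendant '[[0,0,0,0.008,0],[0,0,0,0.007,0],[0,0,0,0.003,0],[0,0,0,0,0],[0,0,0,0,0],[0,0,0,0,0]]'; python3 -m pendant '[[0,0,0,0.001,0],[0,0,0,0.001,0],[0,0,0,0.001,0],[0,0,0,0,0],[0,0,0,0,0],[0,0,0,0,0]]'
```

```text
t: 5.0
eef_pos: [0.4969, 0.2072, 0.3316]
tool_rot: [0.0, 0.999, -0.042, -0.0]
contact_force: [-0.3, -0.2, 0.6]
gripper_width: 0.0
grasp_force: 0.0
t: 5.5
eef_pos: [0.4971, 0.2072, 0.3289]
tool_rot: [-0.0, 0.999, -0.042, 0.0]
contact_force: [-0.7, 0.3, 3.4]
gripper_width: 0.0
grasp_force: 1.4
```

Contact: 3.4 N, just past the 2 N start force. About 3 mm more.

```bash
python3 -m pendant '[[0,0,0,0.001,0],[0,0,0,0.001,0],[0,0,0,0,0],[0,0,0,0,0],[0,0,0,0,0]]'; python3 -m pendant '[[0,0,0,0.001,0],[0,0,0,0,0],[0,0,0,0,0],[0,0,0,0,0]]'
```

```text
t: 5.92
eef_pos: [0.4971, 0.2072, 0.3269]
tool_rot: [-0.0, 0.999, -0.042, 0.0]
contact_force: [1.6, -0.3, 3.8]
gripper_width: -0.003
grasp_force: 1.9
t: 6.25
eef_pos: [0.4972, 0.2072, 0.3258]
tool_rot: [-0.0, 0.999, -0.042, 0.0]
contact_force: [3.0, -0.6, 4.4]
gripper_width: 0.0
grasp_force: 2.2
```

```bash
python3 -m pendant '[[0,0,0,0.0005,0],[0,0,0,0.0005,0],[0,0,0,0,0],[0,0,0,0,0],[0,0,0,0,0],[0,0,0,0,0]]';  python3 -m pendant '[[0,0,0,0,0],[0,0,0,0,0],[0,0,0,0,0],[0,0,0,0,0],[0,0,0,0,0],[0,0,0,0,0],[0,0,0,0,0],[0,0,0,0,0],[0,0,0,0,0],[0,0,0,0,0],[0,0,0,0,0],[0,0,0,0,0]]'
```

```text
t: 6.75
eef_pos: [0.4972, 0.2072, 0.3251]
tool_rot: [-0.0, 0.999, -0.042, 0.0]
contact_force: [2.2, -0.7, 7.1]
gripper_width: -0.0
grasp_force: 3.4
t: 7.75
eef_pos: [0.4972, 0.2072, 0.3251]
tool_rot: [-0.0, 0.999, -0.042, 0.0]
contact_force: [2.6, -1.1, 5.9]
gripper_width: -0.0
grasp_force: 3.4
```

```bash
python3 - <<'E'
from h import *
im,d=bot.read_camera("scene");cv2.imwrite("pics/s2.png",cv2.resize(im[170:290,190:350],None,fx=4,fy=4,interpolation=cv2.INTER_CUBIC))
E
python3 -m pendant '[[0,0,0,0,0],[0,0,0,0,0],[0,0,0,0,0],[0,0,0,0,0],[0,0,0,0,0],[0,0,0,0,0],[0,0,0,0,0],[0,0,0,0,0]]'
```

```text
t: 8.47
eef_pos: [0.4972, 0.2072, 0.3251]
tool_rot: [-0.0, 0.999, -0.042, 0.0]
contact_force: [2.0, -0.7, 6.5]
gripper_width: -0.002
grasp_force: 3.4
```

View pics/s2.png

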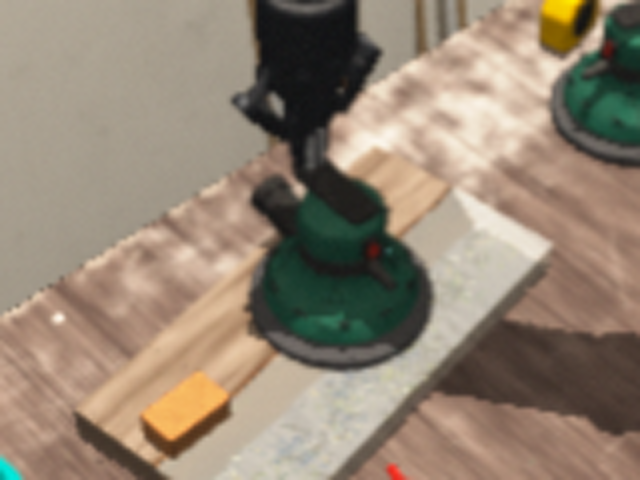

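The crop shows the fingertips at (315,160) on the free end of the paddle, which is pressed down. The sander is upright and has not moved. The paddle was held down at its stop at about 6.5 N for over 2 s. Now I release and withdraw.

```bash
python3 -m pendant '[[0,0,0,-0.002,0],[0,0,0,-0.003,0],[0,0,0,-0.005,0],[0,0,0,-0.02,0],[0,0,0,-0.03,0],[0,0,0,-0.03,0],[0,0,0,-0.03,0],[0,0,0,0,0],[0,0,0,0,0],[0,0,0,0,0],[0,0,0,0,0],[0,0,0,0,0]]'
python3 - <<'E'
from h import *
im,d=bot.read_camera("scene");cv2.imwrite("pics/s3.png",cv2.resize(im[170:290,190:350],None,fx=4,fy=4,interpolation=cv2.INTER_CUBIC))
for n in("press_work","cork"):
    for r in bot.pinpoint(n,"scene"): print(n,np.round(r["at"],1),np.round(world("scene",r["at"],d),4))
E
```

```text
t: 9.47
eef_pos: [0.4964, 0.2069, 0.4432]
tool_rot: [0.001, 0.999, -0.042, -0.001]
contact_force: [0.3, -0.1, -0.3]
gripper_width: -0.003
grasp_force: 0.0
press_work [143.6 338.1] [0.3877 0.7086 0.1274]
press_work [265.6 211. ] [0.4916 0.2154 0.158 ]
press_work [148.9 271.5] [0.5568 0.5922 0.126 ]
cork [239.  277.5] [0.4226 0.3851 0.0436]
```

View pics/s3.png

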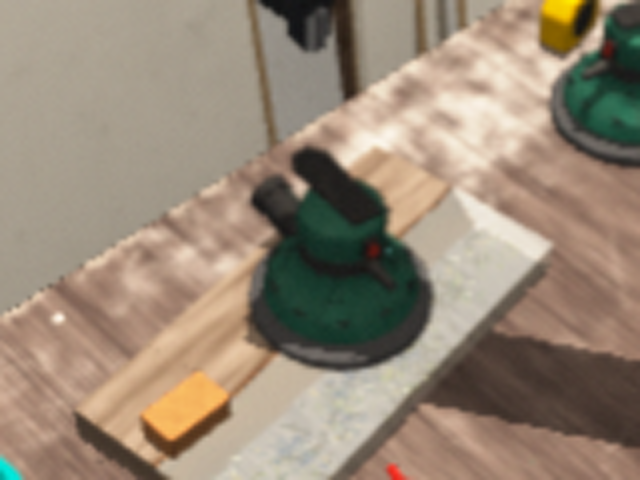

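The paddle's free end is back up at (315,160), at a height of 0.158 as before. The sander, block and cork have not moved, and the gripper is clear at (300,20).

```bash
python3 -c "
from station import bot
print(bot.hand_in())"
```

```text
the job is handed in; nothing more can be done
None
```

I pressed the target sander's paddle to about its full travel at roughly 6.5 N and held it for about two seconds; it sprang back up, nothing appeared to have shifted in the last picture, and the job is handed in (no verdict was returned).

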